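Put the walnut score marker away under the games box's top tray

ROBOT

A 6-joint arm with a two-finger parallel gripper is mounted at the origin on the work surface. World frame = base frame: x ahead of the robot, y to its left, z up, the work surface at z = 0. Lengths are in m, angles in rad, forces in N, time in s.
With the tool pointing down it reaches from about 0.25 to 0.725 m from the base axis. Payload 4 kg.
Tool frame: the origin (TCP) lies on the centre line of the jaws, within the pads' length; the fingertips stand 19 mm ahead of it and the grasp point (between the pads) is the TCP; z points along the fingers, y is the direction in which the jaws open and shut (so a half turn about z gives the same grasp; the last joint's range is limited). The gripper opens to 85 mm and grips with 20 to 120 N. Pads are 22 mm wide; open, the fingers measure 114 mm over their backs; the gripper's body (76 mm by 85 mm) begins 54 mm behind the grasp point. The pads swing forward as they close: fully open they stand 13 mm farther back than shut.
Start: joints at [-1.156, 0.241, 0.005, 1.335, 0, 1.571], TCP at [0.202, -0.458, 0.25] pointing down, gripper open.
Joint ranges: [-2.72, 2.72], [-1.05, 1.87], [-1.09, 1.28], [-1.99, 2.15], [-1.42, 1.44], [-3.14, 3.14]. Speed limits (rad/s): [2.79, 2.79, 3.14, 3.14, 3.14, 3.14].

INTERFACE

Orientations are given as a unit quaternion [x, y, z, w].
In Python, from workcell import bot gives the robot as it stands. The module is installed in compiled form; this text tells all that it offers.
- The arm moves only by the shell command python3 -m handwheel 'ROWS' [OPENING]. ROWS is JSON, a list of rows, each an object of numbers: "dx", "dy", "dz": the shift along the tool's x, y, z as a fraction of full scale; "ax", "ay", "az": the turn, a rotation vector about the tool's x, y, z as a fraction of full scale. In form: [{"dx": .., "dy": .., "dz": .., "ax": .., "ay": .., "az": ..}, ...]. A call has 1 to 12 rows; each row shifts and turns the commanded pose from where the row before left it, along the tool's axes as they then stand; what a row does not reach is not made up. Full scale, the value 1, is 2.5 cm for a shift and 0.15 rad for a turn. A row lasts 1/10 s, in which the tool goes at most 50 mm and 8.59 degrees, less where a joint would pass 70% of its speed; a pose out of reach is approached as far as the arm can. A call with a number of a shift or a turn outside -1 to 1 is refused whole. A call with a gripper value outside its range is refused whole. OPENING is the gripper's target within -1 to 1 (fully open at 1, half-way at 0, shut at -1), set as the call begins (- or left out, the last holds). The fingers move at their own pace and stop on an object; the grip force is fixed at half the most. Time passes only in rows, so rows that do not move let the fingers close. It gives the time, the measured TCP pose, the force and the opening at its end, in the units of the state.
- bot.get_obs(): the state, without advancing time (a new reading comes with each control period).
- bot.camera(name): name is "scene" or "top"; returns a dict with "img" (480x640x3 uint8, red, green, blue), "intrinsics" (3x3 intrinsics, pixels), "eye" and "rotation" of the camera in the world. Camera axes: x right, y down, z forward; pixel columns grow to the right and rows downward; lengths in m; the calibration is good to about 2 mm. A picture is of the moment at which its call begins. There is no depth.
- bot.job_done(): hands the job in, once; it reports no verdict.
Trained networks look in a picture, given as the dict that the camera call returned (one of the last four; its "shot" number tells which), for a name from the list of things; names that differ only in an ending like _2 or _b are one class to them, and where a whole thing is asked for, a point or a joint stands for the part that bears it (a point fixed in the world has none). Each returns a list of dicts, best first, with "confidence" (0 to 1); they miss things now and then, are a little off and sometimes report something else, mostly with a low value. They report only what shows in the picture. A call takes as long as a camera call. They do not tell look-alikes from the thing itself.
- bot.trace(thing, picture): "region" (480x640 bool, what is visible of it) and "rect" ([centre column, centre row, width, height] in pixels, round what is visible of it).
The state is a dict: "clock": time; "joint_pos": joint angles; "joint_vel": joint speeds; "tau": joint torques, N m; "eef_pos": TCP position; "tool_rot": TCP orientation; "ft_force": force on the tool from outside, world axes, zero at the start; "ft_torque": the same for the moment, N m; "grip_width": finger opening in m.
Only numpy, scipy, OpenCV 4.12 (cv2) and the standard library are available. Lean on these libraries where they do the work, as an engineer would, in place of code of your own. Each camera call takes 0.05 s, during which the arm holds its last target.

TASK

Swing the top tray of the wooden games box up and over until it is fully open, put the walnut score marker (not the yellow or the white one) into the compartment underneath, then lower the tray back until it is fully shut.

Things in the scene. Friction and masses are not known exactly. Their poses are not given: they have to be found in the camera images.
- walnut_marker_mid (a point): Centre of the dark walnut score marker, a loose upright skittle 50 mm tall, 40 g, on the table; this point is 25 mm above its foot, z along its axis. Foot disc 36 mm across, 7 mm high; shank 28 mm across from 10 to 40 mm up, then narrowing to a blunt tip. A yellow and a white marker of the same form stand near it, places swapped, at least 90 mm apart.
- compartment (a point): Centre of the compartment floor in the games box, 7 mm above the table. Light wood box, fixed, 200 mm along its x, 130 mm along its y, 68 mm high, walls 6 mm; the green-lined compartment is 188 x 118 mm, 61 mm deep. x runs along the box's length, z is up; the tray swings towards this frame's +y.
- tray_handle (a point): Grip point of the tray's handle: black upright fin mid-tray, 90 mm along the box's x, 12 mm thick along y, top 17 mm above this point. When shut it is 124 mm above the table, over the compartment's centre. Tray 200 x 130 mm, its rim top 28 mm below this point, its bottom 55 mm below; the tiles in it are part of it, lower than the rim. The tray stays level and keeps the box's yaw.
- tray_arms (a joint): Angle q (rad) of the brass arms: 0 tray shut, 1.79 fully open, the tray then level beside the box, 125 mm to the box's +y, same height. The handle moves 62.5 + 80 sin(q - 0.897) mm along box +y and 80 cos(q - 0.897) - 50 mm up: an arc of radius 80 mm, highest (30 mm up) at 0.897. Tray 0.3 kg; let go, it sinks slowly to the end it leans to and stays.
Mind the look-alikes: they are no part of the job. Leave any red look-alike of the part that bears compartment alone.

How it is judged:
On the way, in this order (a step that is already met when the one before it is completed fails the run):
1. the tray is swung fully open (arms past 1.5 rad) (value of joint tray_arms above 1.5 rad), for 0.2 s.
2. with the tray open, the walnut marker is down in the compartment (value of joint tray_arms above 1.3 rad and x of walnut_marker_mid in the frame of compartment between -0.094 and 0.094 m and y of walnut_marker_mid in the frame of compartment between -0.059 and 0.059 m and z of walnut_marker_mid in the frame of compartment below 0.04 m), for 0.2 s.
At the end, for the whole second after the job is handed in: The tray is shut on the box again (arms below 0.12 rad, i.e. within about 8 mm of fully down) and the walnut marker is inside the compartment under it, upright or lying, its centre within the inner walls and less than 40 mm above the compartment floor (value of joint tray_arms below 0.12 rad and x of walnut_marker_mid in the frame of compartment between -0.094 and 0.094 m and y of walnut_marker_mid in the frame of compartment between -0.059 and 0.059 m and z of walnut_marker_mid in the frame of compartment below 0.04 m); the robot touches nothing.
It also fails if it takes over 72 s, if anything falls off the work surface, if the arm or the gripper's body presses on something with over 40 N, if the wrist force passes 120 N, or if a joint passes its speed limit or range.

## Working session

There is one attempt and no reset: what is moved stays moved. The work goes in short steps, Python scripts to look and compute and a shell command to move; the robot and the scene stay as the last step left them, time stands still between calls to the robot, and variables do not carry over. Pictures are saved under pics/ and viewed, and the job is handed in when it is done.

```bash
mkdir -p pics
cat > h.py <<'E'
import numpy as np, cv2
from workcell import bot
def ray(p,u,v):
    K=np.array(p["intrinsics"]);R=np.array(p["rotation"]);d=R@np.linalg.inv(K)@np.array([u,v,1.]);return np.array(p["eye"]),d
def at_z(p,u,v,z):
    e,d=ray(p,u,v);return e+d*(z-e[2])/d[2]
def proj(p,X):
    K=np.array(p["intrinsics"]);R=np.array(p["rotation"]);c=K@(R.T@(np.array(X)-np.array(p["eye"])));return c[:2]/c[2]
def tri(p1,a,p2,b):
    e1,d1=ray(p1,*a);e2,d2=ray(p2,*b)
    A=np.stack([d1,-d2],1);s=np.linalg.lstsq(A,e2-e1,rcond=None)[0]
    x1=e1+d1*s[0];x2=e2+d2*s[1];return (x1+x2)/2,np.linalg.norm(x1-x2)
def save(p,n): cv2.imwrite("pics/"+n,cv2.cvtColor(p["img"],cv2.COLOR_RGB2BGR))
E
python3 - <<'E'
from h import *
o=bot.get_obs();print(o)
for n in("scene","top"):
    p=bot.camera(n);save(p,n+"0.png");print(n,p["eye"],p["rotation"])
    for t in("walnut_marker_mid","compartment","tray_handle","tray_arms"):
        for r in bot.trace(t,p):print(t,round(r["confidence"],2),np.round(r["rect"],1),p["img"][r["region"]].mean(0).round())
E
```

```text
{'clock': 0.0, 'joint_pos': array([-1.15599124e+00,  2.41425715e-01,  3.73032552e-03,  1.33519592e+00,
       -5.54596348e-05,  1.57078323e+00]), 'joint_vel': array([ 0.00160081, -0.00079439,  0.00057479,  0.00107675,  0.00071846,
        0.00015696]), 'tau': array([-1.09034907e-03, -3.72309530e+01,  2.52412963e+01,  1.68753677e-02,
       -7.84293411e-05, -1.09449994e-05]), 'eef_pos': array([ 0.20125431, -0.45706554,  0.24940888]), 'tool_rot': array([ 9.78567188e-01,  2.05925133e-01, -2.42827278e-04, -1.01933536e-03]), 'ft_force': array([ 0.34864788, -0.243213  , -0.44392183]), 'ft_torque': array([-0.05780583, -0.03452627,  0.01703327]), 'grip_width': 0.08540060851052163}
scene [ 0.81260175 -0.40898673  0.56398954] [ 0.82724141  0.39366649 -0.17670205 -0.35982598]
walnut_marker_mid 0.69 [288.1 320.1  22.7  35.6] [82. 46. 27.]
compartment 0.66 [179.2 265.8 108.2 139.4] [156.  45.  32.]
compartment 0.62 [447.9 241.8 147.1 133.9] [97. 85. 52.]
tray_handle 0.97 [175.9 252.1 105.2 114.9] [169.  50.  40.]
tray_handle 0.79 [449.5 226.7 143.7 103.9] [89. 88. 58.]
tray_arms 0.88 [172.8 253.8 108.6 119.1] [167.  50.  38.]
tray_arms 0.79 [449.7 226.8 145.  107.2] [89. 88. 57.]
top [ 0.35285654 -0.10612825  0.98746674] [-0.69648062  0.71669209 -0.02077587  0.02890594]
walnut_marker_mid 0.58 [372.1 215.2  23.1  23.4] [44. 19. 10.]
compartment 0.97 [189.7 185.8 110.2 141.6] [55. 66. 49.]
compartment 0.96 [436.1 337.6 116.  153.7] [110.  39.  38.]
compartment 0.42 [185.3 186.6 106.  142.4] [55. 69. 51.]
tray_handle 0.84 [187.1 184.6 107.9 140. ] [55. 69. 51.]
tray_handle 0.63 [438.8 336.4 114.7 149.6] [115.  40.  39.]
tray_arms 0.95 [183.8 187.9 105.3 142.8] [55. 69. 51.]
tray_arms 0.65 [436.1 337.2 117.7 151.7] [115.  40.  39.]
```

Rotation is a quaternion; I'll view.

```bash
sed -i 's/R=np.array(p\["rotation"\])/R=Rotation.from_quat(p["rotation"]).as_matrix()/; 1a from scipy.spatial.transform import Rotation' h.py; sed -n 1,12p h.py
```

```text
import numpy as np, cv2
from scipy.spatial.transform import Rotation
from workcell import bot
def ray(p,u,v):
    K=np.array(p["intrinsics"]);R=Rotation.from_quat(p["rotation"]).as_matrix();d=R@np.linalg.inv(K)@np.array([u,v,1.]);return np.array(p["eye"]),d
def at_z(p,u,v,z):
    e,d=ray(p,u,v);return e+d*(z-e[2])/d[2]
def proj(p,X):
    K=np.array(p["intrinsics"]);R=Rotation.from_quat(p["rotation"]).as_matrix();c=K@(R.T@(np.array(X)-np.array(p["eye"])));return c[:2]/c[2]
def tri(p1,a,p2,b):
    e1,d1=ray(p1,*a);e2,d2=ray(p2,*b)
    A=np.stack([d1,-d2],1);s=np.linalg.lstsq(A,e2-e1,rcond=None)[0]
```

View pics/scene0.png

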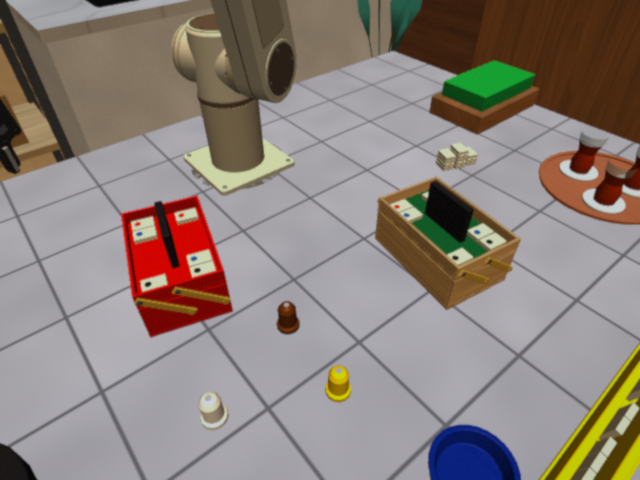

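View pics/top0.png

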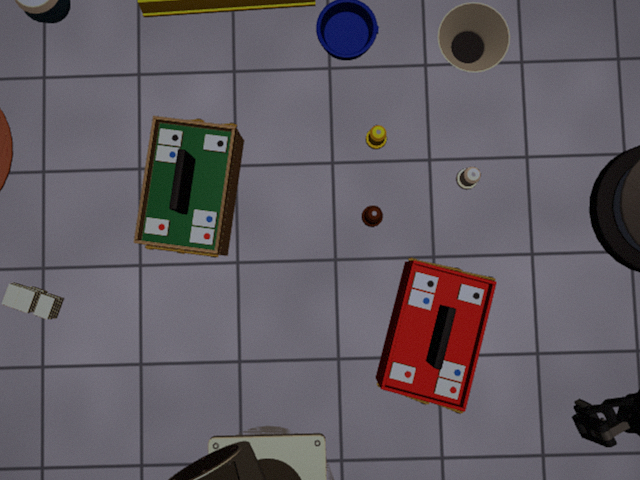

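Run:
```python
import cv2
a=cv2.imread("pics/scene0.png")[160:320,360:540];b=cv2.imread("pics/top0.png")[105:265,120:260]
cv2.imwrite("pics/z1.png",cv2.resize(a,None,fx=4,fy=3.75*1.0,interpolation=2)[:600])
cv2.imwrite("pics/z2.png",cv2.resize(b,None,fx=3.75,fy=3.75,interpolation=2))
```

```text
(no output)
```

View pics/z1.png

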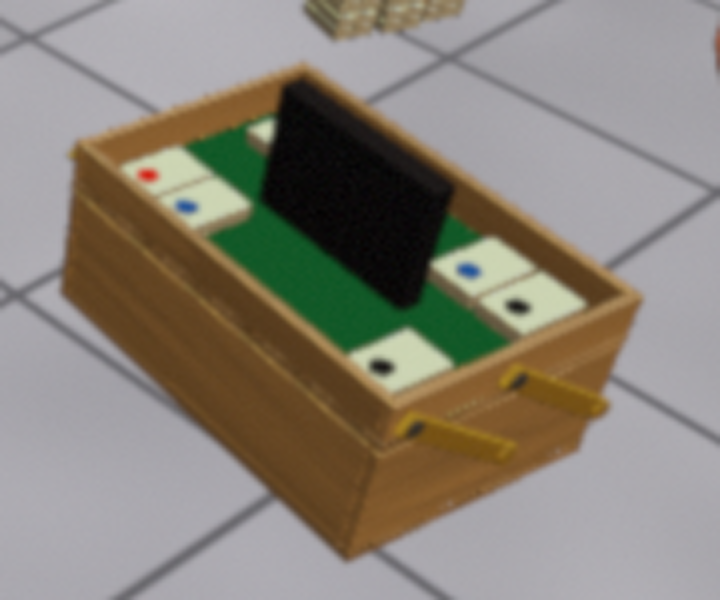

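View pics/z2.png

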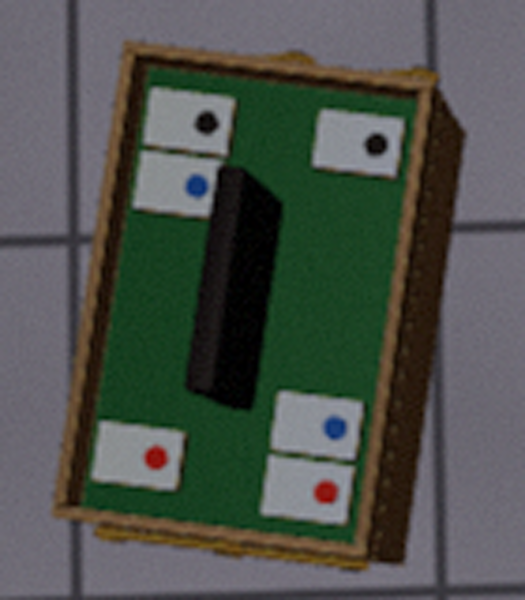

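```bash
cat > m.py <<'E'
from h import *
p=bot.camera("top");s=bot.camera("scene")
c=[at_z(p,u/3.75+120-.0,v/3.75+105,.096) for u,v in((125,42),(437,78),(370,560),(55,518))]
c=np.array(c);print(c.round(4));print([np.linalg.norm(c[i]-c[(i+1)%4]).round(4) for i in range(4)])
C=c.mean(0);print("C top",C)
y=c[[0,3]].mean(0)-c[[1,2]].mean(0);x=c[[0,1]].mean(0)-c[[2,3]].mean(0)
print("yaw",np.arctan2(x[1],x[0]),np.arctan2(-y[0],y[1]))
cs=np.array([at_z(s,u/4+360,v/3.75+160,.096) for u,v in((640,296),(392,405),(75,142),(305,65))]);print(cs.round(4),cs.mean(0));print([np.linalg.norm(cs[i]-cs[(i+1)%4]).round(4) for i in range(4)])
A=bot.trace("walnut_marker_mid",p);B=bot.trace("walnut_marker_mid",s)
for r in A:
  for q in B:
    print(r["confidence"],q["confidence"],r["rect"],q["rect"],tri(p,r["rect"][:2],s,q["rect"][:2]),at_z(p,*r["rect"][:2],.025),at_z(s,*q["rect"][:2],.025))
E
python3 m.py
```

```text
[[0.608  0.1553 0.096 ]
 [0.5888 0.0262 0.096 ]
 [0.3906 0.0571 0.096 ]
 [0.4114 0.1856 0.096 ]]
[np.float64(0.1305), np.float64(0.2006), np.float64(0.1301), np.float64(0.1989)]
C top [0.49969715 0.1060262  0.096     ]
yaw -0.15379720178841477 -0.15417869303456078
[[0.6107 0.1515 0.096 ]
 [0.5893 0.0267 0.096 ]
 [0.3954 0.0565 0.096 ]
 [0.4181 0.1818 0.096 ]] [0.50336296 0.1041312  0.096     ]
[np.float64(0.1267), np.float64(0.1962), np.float64(0.1273), np.float64(0.195)]
0.91 0.56 [370.4, 215.2, 23.3, 22.2] [287.6, 319.8, 19.5, 33.6] (array([ 0.4517263 , -0.18420321,  0.00882758]), np.float64(0.003181305359471605)) [ 0.4509322  -0.18159301  0.025     ] [ 0.46139684 -0.19204607  0.025     ]
```

```bash
cat > f.py <<'E'
from h import *
from scipy.optimize import least_squares
import sys
p=bot.camera("top");s=bot.camera("scene")
prof=[(0,18),(7,18),(10,14),(40,14),(46,9),(50,4)]
def box(c,X,Y):
    P=[]
    for z,r in prof:
        for a in np.linspace(0,2*np.pi,24,endpoint=False):
            P.append(proj(c,[X+r/1e3*np.cos(a),Y+r/1e3*np.sin(a),z/1e3]))
    P=np.array(P);return np.r_[P.min(0),P.max(0)]
def meas(c,r):
    x=r["region"];v,u=np.nonzero(x);return np.array([u.min(),v.min(),u.max()+1,v.max()+1])
a=bot.trace("walnut_marker_mid",p);b=bot.trace("walnut_marker_mid",s)
for r in a+b: print(r["confidence"],r["rect"])
def seg(c,r):  # colour based
    u0,v0=[int(k)for k in r["rect"][:2]];im=c["img"][v0-30:v0+30,u0-30:u0+30].astype(int)
    m=(im[...,0]-im[...,2]>14);v,u=np.nonzero(m);print(m.sum());return np.array([u.min()+u0-30,v.min()+v0-30,u.max()+u0-29,v.max()+v0-29])
ma,mb=seg(p,a[0]),seg(s,b[0]);print(ma,meas(p,a[0]),mb,meas(s,b[0]))
for lab,f in(("top",lambda q:box(p,*q)-ma),("scene",lambda q:box(s,*q)-mb),("both",lambda q:np.r_[box(p,*q)-ma,box(s,*q)-mb])):
    q=least_squares(f,[.45,-.185],diff_step=1e-3);print(lab,q.x,q.fun.round(1))
# fin check
fin=at_z(p,216/3.75+120,280/3.75+105,.141);print("fin",fin)
big=lambda c,r:cv2.resize(c["img"][int(r["rect"][1])-25:int(r["rect"][1])+25,int(r["rect"][0])-25:int(r["rect"][0])+25],None,fx=8,fy=8,interpolation=cv2.INTER_NEAREST)
cv2.imwrite("pics/mk.png",np.hstack([big(p,a[0]),big(s,b[0])])[...,::-1])
E
python3 f.py
```

```text
0.76 [372.2, 215.1, 24.2, 21.7]
0.56 [286.9, 318.9, 19.8, 35.4]
291
555
[362 206 383 227] [362 205 383 226] [277 301 299 334] [277 301 299 335]
top [ 0.45077952 -0.18666557] [-0.3 -0.3  0.3  0.3]
scene [ 0.45292878 -0.18649306] [-0.6  0.   0.6 -0. ]
both [ 0.45176759 -0.18648246] [-0.5 -0.9  0.2 -0.2 -1.1 -0.4  0.2 -0.5]
fin [0.49959725 0.10726125 0.141     ]
```

View pics/mk.png

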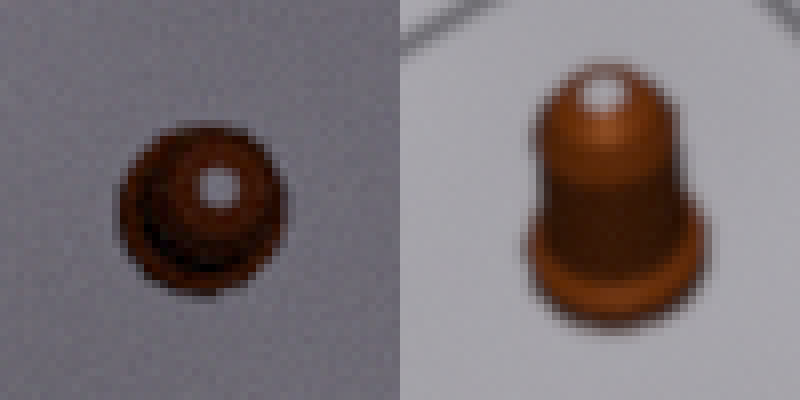

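```bash
cat > go.py <<'E'
import sys
from h import *
# usage go.py x y z yangle : delta in tool units
o=bot.get_obs();R=Rotation.from_quat(o["tool_rot"]).as_matrix()
T=np.array([float(a) for a in sys.argv[1:4]]);ya=float(sys.argv[4])
y=np.array([np.cos(ya),np.sin(ya),0]);z=np.array([0,0,-1.]);Rt=np.stack([np.cross(y,z),y,z],1)
print("t",o["clock"],"pos",o["eef_pos"].round(4),"grip",o["grip_width"].round(4),"F",o["ft_force"].round(1),"j",o["joint_pos"].round(2))
print("shift now-frame",(R.T@(T-o["eef_pos"])/.025).round(2),"shift target-frame",(Rt.T@(T-o["eef_pos"])/.025).round(2),"turn",(Rotation.from_matrix(R.T@Rt).as_rotvec()/.15).round(2))
E
python3 -m handwheel '[{"az":-1},{"az":-1},{"az":-1},{"az":-1},{"az":-1},{"az":-1},{"az":-1},{"az":-1},{"az":-1},{"az":-1},{"az":-1},{"az":-1}]' 1
python3 -m handwheel '[{"az":-1},{"az":-1},{"az":-1},{"az":-1},{"az":-1},{"az":0},{"az":0}]'
python3 go.py .5 .1065 .20 1.417
```

```text
invalid input
invalid input
Traceback (most recent call last):
  File "go.py", line 7, in <module>
    print("t",o["clock"],"pos",o["eef_pos"].round(4),"grip",o["grip_width"].round(4),"F",o["ft_force"].round(1),"j",o["joint_pos"].round(2))
                                                            ^^^^^^^^^^^^^^^^^^^^^
AttributeError: 'float' object has no attribute 'round'
```

Perhaps every key must be present.

```bash
sed -i 's/o\["grip_width"\].round(4)/round(o["grip_width"],4)/' go.py
python3 -m handwheel '[{"dx":0,"dy":0,"dz":0,"ax":0,"ay":0,"az":-1},{"dx":0,"dy":0,"dz":0,"ax":0,"ay":0,"az":-1},{"dx":0,"dy":0,"dz":0,"ax":0,"ay":0,"az":-1},{"dx":0,"dy":0,"dz":0,"ax":0,"ay":0,"az":-1},{"dx":0,"dy":0,"dz":0,"ax":0,"ay":0,"az":-1},{"dx":0,"dy":0,"dz":0,"ax":0,"ay":0,"az":-1}]' 1
python3 go.py .5 .1065 .20 1.417
```

```text
clock: 1.5
eef_pos: [0.2015, -0.4576, 0.2503]
tool_rot: [0.79, 0.614, 0.0, 0.0]
ft_force: [0.3, 0.2, -0.5]
grip_width: 0.0855
t 1.5 pos [ 0.2015 -0.4576  0.2503] grip 0.0855 F [ 0.3  0.2 -0.5] j [-1.16  0.24  0.    1.34  0.    0.66]
shift now-frame [24.81  5.99  2.01] shift target-frame [-8.34 24.13  2.01] turn [  0.     0.   -11.11]
```

```bash
python3 -m handwheel '[{"dx":0,"dy":0,"dz":0,"ax":0,"ay":0,"az":-1},{"dx":0,"dy":0,"dz":0,"ax":0,"ay":0,"az":-1},{"dx":0,"dy":0,"dz":0,"ax":0,"ay":0,"az":-1},{"dx":0,"dy":0,"dz":0,"ax":0,"ay":0,"az":-1},{"dx":0,"dy":0,"dz":0,"ax":0,"ay":0,"az":-1},{"dx":0,"dy":0,"dz":0,"ax":0,"ay":0,"az":-1},{"dx":0,"dy":0,"dz":0,"ax":0,"ay":0,"az":-1},{"dx":0,"dy":0,"dz":0,"ax":0,"ay":0,"az":-1},{"dx":0,"dy":0,"dz":0,"ax":0,"ay":0,"az":-1},{"dx":0,"dy":0,"dz":0,"ax":0,"ay":0,"az":-1},{"dx":0,"dy":0,"dz":0,"ax":0,"ay":0,"az":-1},{"dx":0,"dy":0,"dz":0,"ax":0,"ay":0,"az":-0.11}]' 1
python3 -m handwheel '[{"dx":-0.35,"dy":1,"dz":0,"ax":0,"ay":0,"az":0},{"dx":-0.35,"dy":1,"dz":0,"ax":0,"ay":0,"az":0},{"dx":-0.35,"dy":1,"dz":0,"ax":0,"ay":0,"az":0},{"dx":-0.35,"dy":1,"dz":0,"ax":0,"ay":0,"az":0},{"dx":-0.35,"dy":1,"dz":0,"ax":0,"ay":0,"az":0},{"dx":-0.35,"dy":1,"dz":0,"ax":0,"ay":0,"az":0},{"dx":-0.35,"dy":1,"dz":0,"ax":0,"ay":0,"az":0},{"dx":-0.35,"dy":1,"dz":0,"ax":0,"ay":0,"az":0},{"dx":-0.35,"dy":1,"dz":0,"ax":0,"ay":0,"az":0},{"dx":-0.35,"dy":1,"dz":0,"ax":0,"ay":0,"az":0},{"dx":-0.35,"dy":1,"dz":0,"ax":0,"ay":0,"az":0},{"dx":-0.35,"dy":1,"dz":0,"ax":0,"ay":0,"az":0}]'
python3 -m handwheel '[{"dx":-0.35,"dy":1,"dz":0,"ax":0,"ay":0,"az":0},{"dx":-0.35,"dy":1,"dz":0,"ax":0,"ay":0,"az":0},{"dx":-0.35,"dy":1,"dz":0,"ax":0,"ay":0,"az":0},{"dx":-0.35,"dy":1,"dz":0,"ax":0,"ay":0,"az":0},{"dx":-0.35,"dy":1,"dz":0,"ax":0,"ay":0,"az":0},{"dx":-0.35,"dy":1,"dz":0,"ax":0,"ay":0,"az":0},{"dx":-0.35,"dy":1,"dz":0,"ax":0,"ay":0,"az":0},{"dx":-0.35,"dy":1,"dz":0,"ax":0,"ay":0,"az":0},{"dx":-0.35,"dy":1,"dz":0,"ax":0,"ay":0,"az":0},{"dx":-0.35,"dy":1,"dz":0,"ax":0,"ay":0,"az":0},{"dx":-0.35,"dy":1,"dz":0,"ax":0,"ay":0,"az":0},{"dx":-0.35,"dy":1,"dz":0,"ax":0,"ay":0,"az":0}]'
python3 go.py .5 .1065 .124 1.417
```

```text
clock: 2.7
eef_pos: [0.2015, -0.4576, 0.2503]
tool_rot: [0.08, 0.997, -0.0, -0.0]
ft_force: [0.2, -0.0, -0.3]
grip_width: 0.0851
clock: 3.9
eef_pos: [0.3535, -0.1772, 0.2505]
tool_rot: [0.082, 0.997, -0.0, 0.0]
ft_force: [0.3, -0.1, -1.1]
grip_width: 0.0854
clock: 5.1
eef_pos: [0.505, 0.1023, 0.2503]
tool_rot: [0.082, 0.997, -0.0, 0.0]
ft_force: [0.1, -0.3, -0.3]
grip_width: 0.0851
t 5.1 pos [0.505  0.1023 0.2503] grip 0.0851 F [ 0.1 -0.3 -0.3] j [ 0.2   0.27  0.05  1.34 -0.    0.36]
shift now-frame [0.23 0.14 5.05] shift target-frame [0.22 0.14 5.05] turn [-0.    0.   -0.06]
```

```bash
python3 -m handwheel '[{"dx":0.22,"dy":0.14,"dz":1,"ax":0,"ay":0,"az":-0.06},{"dx":0,"dy":0,"dz":1,"ax":0,"ay":0,"az":0},{"dx":0,"dy":0,"dz":1,"ax":0,"ay":0,"az":0},{"dx":0,"dy":0,"dz":1,"ax":0,"ay":0,"az":0},{"dx":0,"dy":0,"dz":0.6,"ax":0,"ay":0,"az":0},{"dx":0,"dy":0,"dz":0.4,"ax":0,"ay":0,"az":0},{"dx":0,"dy":0,"dz":0,"ax":0,"ay":0,"az":0},{"dx":0,"dy":0,"dz":0,"ax":0,"ay":0,"az":0}]'
python3 -m handwheel '[{"dx":0,"dy":0,"dz":0,"ax":0,"ay":0,"az":0},{"dx":0,"dy":0,"dz":0,"ax":0,"ay":0,"az":0},{"dx":0,"dy":0,"dz":0,"ax":0,"ay":0,"az":0},{"dx":0,"dy":0,"dz":0,"ax":0,"ay":0,"az":0},{"dx":0,"dy":0,"dz":0,"ax":0,"ay":0,"az":0},{"dx":0,"dy":0,"dz":0,"ax":0,"ay":0,"az":0},{"dx":0,"dy":0,"dz":0,"ax":0,"ay":0,"az":0},{"dx":0,"dy":0,"dz":0,"ax":0,"ay":0,"az":0},{"dx":0,"dy":0,"dz":0,"ax":0,"ay":0,"az":0},{"dx":0,"dy":0,"dz":0,"ax":0,"ay":0,"az":0},{"dx":0,"dy":0,"dz":0,"ax":0,"ay":0,"az":0},{"dx":0,"dy":0,"dz":0,"ax":0,"ay":0,"az":0}]' -1
python3 go.py .5 .1065 .124 1.417
python3 - <<'E'
from h import *
s=bot.camera("scene");save(s,"s1.png")
q=np.linspace(0,1.79,25);y=62.5+80*np.sin(q-.897);z=80*np.cos(q-.897)-50
for a,b,c in zip(q[1:],np.diff(y)/25,np.diff(z)/25):print(a.round(3),"dy",b.round(3),"dz",-c.round(3))
E
```

```text
clock: 5.9
eef_pos: [0.5002, 0.1056, 0.1259]
tool_rot: [0.076, 0.997, 0.0, 0.0]
ft_force: [1.1, 0.1, 0.3]
grip_width: 0.0853
clock: 7.1
eef_pos: [0.5003, 0.1086, 0.1259]
tool_rot: [0.075, 0.997, 0.003, 0.0]
ft_force: [-0.3, 10.1, 0.7]
grip_width: 0.0111
t 7.1 pos [0.5003 0.1086 0.1259] grip 0.0111 F [-0.3 10.1  0.7] j [ 0.21  0.35 -0.18  1.03  0.01  0.36]
shift now-frame [ 0.   -0.08  0.07] shift target-frame [ 0.   -0.08  0.07] turn [0.04 0.   0.02]
0.075 dy 0.156 dz -0.181
0.149 dy 0.169 dz -0.169
0.224 dy 0.181 dz -0.156
0.298 dy 0.192 dz -0.142
0.373 dy 0.202 dz -0.127
0.448 dy 0.211 dz -0.112
0.522 dy 0.219 dz -0.096
0.597 dy 0.225 dz -0.079
0.671 dy 0.23 dz -0.062
0.746 dy 0.234 dz -0.045
0.82 dy 0.237 dz -0.027
0.895 dy 0.238 dz -0.009
0.97 dy 0.238 dz 0.008
1.044 dy 0.237 dz 0.026
1.119 dy 0.235 dz 0.044
1.193 dy 0.231 dz 0.061
1.268 dy 0.225 dz 0.078
1.342 dy 0.219 dz 0.095
1.417 dy 0.211 dz 0.111
1.492 dy 0.202 dz 0.126
1.566 dy 0.193 dz 0.141
1.641 dy 0.181 dz 0.155
1.715 dy 0.169 dz 0.168
1.79 dy 0.156 dz 0.18
```

View pics/s1.png

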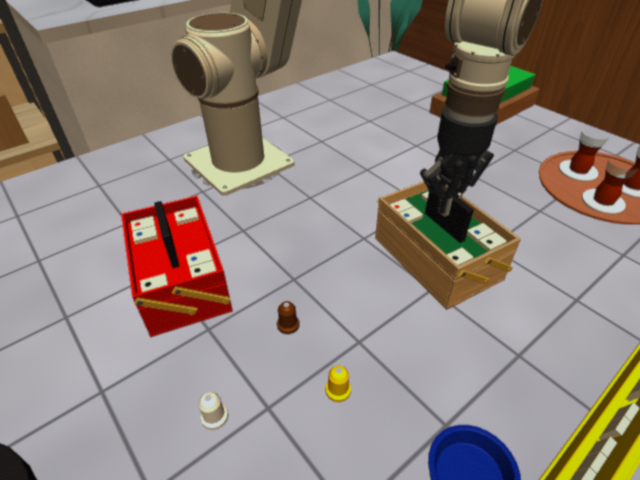

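The picture shows the gripper on the fin of the wooden box's tray (col 450, row 200), and the opening of 11 mm matches the fin. I'll swing it along the arc now.

```bash
python3 -m handwheel '[{"dx":0,"dy":0.12,"dz":0,"ax":0,"ay":0,"az":0},{"dx":0,"dy":0.156,"dz":-0.181,"ax":0,"ay":0,"az":0},{"dx":0,"dy":0.169,"dz":-0.169,"ax":0,"ay":0,"az":0},{"dx":0,"dy":0.181,"dz":-0.156,"ax":0,"ay":0,"az":0},{"dx":0,"dy":0.192,"dz":-0.142,"ax":0,"ay":0,"az":0},{"dx":0,"dy":0,"dz":0,"ax":0,"ay":0,"az":0}]'
python3 go.py .5 .1065 .124 1.417
```

```text
clock: 7.75
eef_pos: [0.5031, 0.1264, 0.1423]
tool_rot: [0.075, 0.997, 0.0, 0.0]
ft_force: [0.5, -2.4, -0.5]
grip_width: 0.0114
t 7.75 pos [0.5031 0.1264 0.1423] grip 0.0114 F [ 0.5 -2.4 -0.5] j [ 0.25  0.35 -0.14  1.08  0.    0.4 ]
shift now-frame [ 0.   -0.81  0.73] shift target-frame [ 0.   -0.8   0.73] turn [0.   0.   0.02]
```

Following well with small forces.

```bash
python3 -m handwheel '[{"dx":0,"dy":0.202,"dz":-0.127,"ax":0,"ay":0,"az":0},{"dx":0,"dy":0.211,"dz":-0.112,"ax":0,"ay":0,"az":0},{"dx":0,"dy":0.219,"dz":-0.096,"ax":0,"ay":0,"az":0},{"dx":0,"dy":0.225,"dz":-0.079,"ax":0,"ay":0,"az":0},{"dx":0,"dy":0.23,"dz":-0.062,"ax":0,"ay":0,"az":0},{"dx":0,"dy":0.234,"dz":-0.045,"ax":0,"ay":0,"az":0},{"dx":0,"dy":0.237,"dz":-0.027,"ax":0,"ay":0,"az":0},{"dx":0,"dy":0.238,"dz":-0.009,"ax":0,"ay":0,"az":0}]'
python3 -m handwheel '[{"dx":0,"dy":0.238,"dz":0.008,"ax":0,"ay":0,"az":0},{"dx":0,"dy":0.237,"dz":0.026,"ax":0,"ay":0,"az":0},{"dx":0,"dy":0.235,"dz":0.044,"ax":0,"ay":0,"az":0},{"dx":0,"dy":0.231,"dz":0.061,"ax":0,"ay":0,"az":0},{"dx":0,"dy":0.225,"dz":0.078,"ax":0,"ay":0,"az":0},{"dx":0,"dy":0.219,"dz":0.095,"ax":0,"ay":0,"az":0}]'
python3 -m handwheel '[{"dx":0,"dy":0.211,"dz":0.111,"ax":0,"ay":0,"az":0},{"dx":0,"dy":0.202,"dz":0.126,"ax":0,"ay":0,"az":0},{"dx":0,"dy":0.193,"dz":0.141,"ax":0,"ay":0,"az":0},{"dx":0,"dy":0.181,"dz":0.155,"ax":0,"ay":0,"az":0},{"dx":0,"dy":0.169,"dz":0.168,"ax":0,"ay":0,"az":0},{"dx":0,"dy":0.156,"dz":0.18,"ax":0,"ay":0,"az":0},{"dx":0,"dy":0,"dz":0,"ax":0,"ay":0,"az":0},{"dx":0,"dy":0,"dz":0,"ax":0,"ay":0,"az":0}]'
python3 go.py .5193 .2301 .124 1.417
python3 - <<'E'
from h import *
s=bot.camera("scene");save(s,"s2.png")
E
```

```text
clock: 8.55
eef_pos: [0.5102, 0.1709, 0.1559]
tool_rot: [0.076, 0.997, 0.0, 0.001]
ft_force: [3.6, -2.5, 0.5]
grip_width: 0.0108
clock: 9.15
eef_pos: [0.5156, 0.2053, 0.1478]
tool_rot: [0.075, 0.997, 0.001, 0.001]
ft_force: [5.6, -0.9, 0.9]
grip_width: 0.0113
clock: 9.95
eef_pos: [0.5199, 0.2323, 0.1258]
tool_rot: [0.076, 0.997, 0.0, 0.001]
ft_force: [4.9, -2.2, 1.0]
grip_width: 0.0112
t 9.95 pos [0.5199 0.2323 0.1258] grip 0.0112 F [ 4.9 -2.2  1. ] j [ 0.42  0.46 -0.02  1.09 -0.    0.57]
shift now-frame [ 0.01 -0.09  0.07] shift target-frame [ 0.01 -0.09  0.07] turn [0.   0.01 0.02]
```

View pics/s2.png

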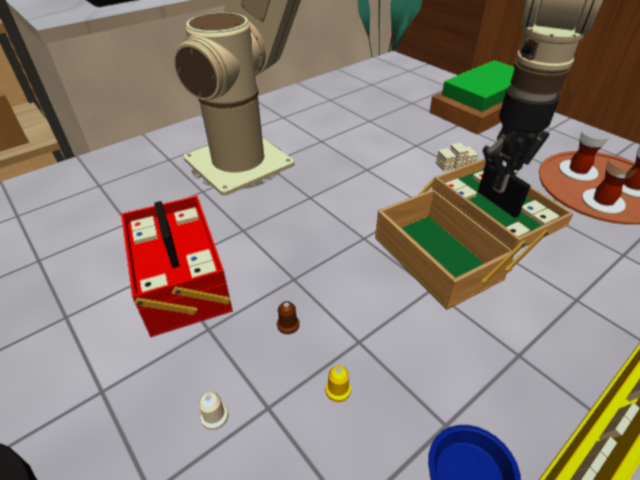

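```bash
python3 -m handwheel '[{"dx":0,"dy":0,"dz":0,"ax":0,"ay":0,"az":0},{"dx":0,"dy":0,"dz":0,"ax":0,"ay":0,"az":0},{"dx":0,"dy":0,"dz":0,"ax":0,"ay":0,"az":0},{"dx":0,"dy":0,"dz":0,"ax":0,"ay":0,"az":0},{"dx":0,"dy":0,"dz":0,"ax":0,"ay":0,"az":0},{"dx":0,"dy":0,"dz":0,"ax":0,"ay":0,"az":0},{"dx":0,"dy":0,"dz":0,"ax":0,"ay":0,"az":0},{"dx":0,"dy":0,"dz":-0.5,"ax":0,"ay":0,"az":0},{"dx":0,"dy":0,"dz":-1,"ax":0,"ay":0,"az":0},{"dx":0,"dy":0,"dz":-1,"ax":0,"ay":0,"az":0},{"dx":0,"dy":0,"dz":-1,"ax":0,"ay":0,"az":0},{"dx":0,"dy":0,"dz":-1,"ax":0,"ay":0,"az":0}]' 1
python3 - <<'E'
from h import *
p=bot.camera("top");save(p,"t3.png")
for n,u,v,z in(("redTL",412,261,.096),("redTR",495,278,.096),("redBL",380,379,.096),("redBR",463,410,.096),("redhandle",443,335,.141),("white",468,180,.01),("yellow",376,140,.01)):print(n,at_z(p,u,v,z).round(3))
b=cv2.resize(p["img"][80:300,100:520],None,fx=1.9,fy=1.9)
cv2.imwrite("pics/t3z.png",b[...,::-1])
E
python3 go.py .4515 -.1865 .25 0
```

```text
clock: 11.2
eef_pos: [0.519, 0.2318, 0.2403]
tool_rot: [0.076, 0.997, 0.0, 0.001]
ft_force: [0.1, 0.2, 0.2]
grip_width: 0.0851
redTL [ 0.372 -0.237  0.096]
redTR [ 0.343 -0.361  0.096]
redBL [ 0.197 -0.182  0.096]
redBR [ 0.148 -0.304  0.096]
redhandle [ 0.264 -0.27   0.141]
white [ 0.507 -0.348  0.01 ]
yellow [ 0.58  -0.197  0.01 ]
t 11.25 pos [0.5209 0.2327 0.2451] grip 0.0854 F [ 0.8 -0.   3.3] j [0.42 0.38 0.18 1.37 0.   0.57]
shift now-frame [  0.21 -16.99  -0.28] shift target-frame [-16.77  -2.78  -0.19] turn [0.06 0.02 9.46]
```

View pics/t3z.png

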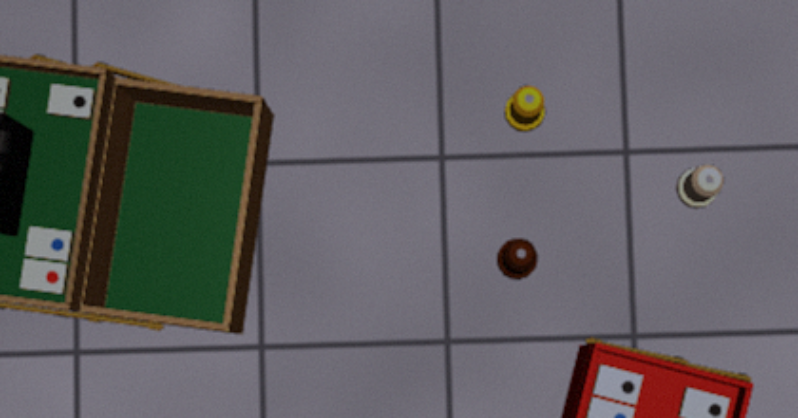

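```bash
python3 -m handwheel '[{"dx":0,"dy":-1,"dz":0,"ax":0,"ay":0,"az":0},{"dx":0,"dy":-1,"dz":0,"ax":0,"ay":0,"az":0},{"dx":0,"dy":-1,"dz":0,"ax":0,"ay":0,"az":0},{"dx":0,"dy":-1,"dz":0,"ax":0,"ay":0,"az":0},{"dx":0,"dy":-1,"dz":0,"ax":0,"ay":0,"az":0},{"dx":0,"dy":-1,"dz":0,"ax":0,"ay":0,"az":0},{"dx":0,"dy":-1,"dz":0,"ax":0,"ay":0,"az":0},{"dx":0,"dy":-1,"dz":0,"ax":0,"ay":0,"az":0},{"dx":0,"dy":-1,"dz":0,"ax":0,"ay":0,"az":0},{"dx":0,"dy":-1,"dz":0,"ax":0,"ay":0,"az":0},{"dx":0,"dy":-1,"dz":0,"ax":0,"ay":0,"az":0},{"dx":0,"dy":-1,"dz":0,"ax":0,"ay":0,"az":0}]'
python3 -m handwheel '[{"dx":0,"dy":-1,"dz":0,"ax":0,"ay":0,"az":0},{"dx":0,"dy":-1,"dz":0,"ax":0,"ay":0,"az":0},{"dx":0,"dy":-1,"dz":0,"ax":0,"ay":0,"az":0},{"dx":0,"dy":-1,"dz":0,"ax":0,"ay":0,"az":0},{"dx":0,"dy":-1,"dz":0,"ax":0,"ay":0,"az":0}]'
python3 -m handwheel '[{"dx":0,"dy":0,"dz":0,"ax":0,"ay":0,"az":1},{"dx":0,"dy":0,"dz":0,"ax":0,"ay":0,"az":1},{"dx":0,"dy":0,"dz":0,"ax":0,"ay":0,"az":1},{"dx":0,"dy":0,"dz":0,"ax":0,"ay":0,"az":1},{"dx":0,"dy":0,"dz":0,"ax":0,"ay":0,"az":1},{"dx":0,"dy":0,"dz":0,"ax":0,"ay":0,"az":1},{"dx":0,"dy":0,"dz":0,"ax":0,"ay":0,"az":1},{"dx":0,"dy":0,"dz":0,"ax":0,"ay":0,"az":1},{"dx":0,"dy":0,"dz":0,"ax":0,"ay":0,"az":1},{"dx":0,"dy":0,"dz":0,"ax":0,"ay":0,"az":1},{"dx":0,"dy":0,"dz":0,"ax":0,"ay":0,"az":0.5}]'
python3 go.py .4515 -.1865 .03 -.154
```

```text
clock: 12.45
eef_pos: [0.4736, -0.0657, 0.239]
tool_rot: [0.076, 0.997, 0.0, 0.001]
ft_force: [0.6, 0.4, -0.1]
grip_width: 0.0855
clock: 12.95
eef_pos: [0.4548, -0.1894, 0.2389]
tool_rot: [0.076, 0.997, -0.0, 0.001]
ft_force: [-0.7, 0.8, 0.5]
grip_width: 0.0854
clock: 14.05
eef_pos: [0.455, -0.1884, 0.2389]
tool_rot: [0.761, 0.648, 0.0, 0.0]
ft_force: [1.4, -0.5, -0.2]
grip_width: 0.0853
t 14.05 pos [ 0.455  -0.1884  0.2389] grip 0.0853 F [ 1.4 -0.5 -0.2] j [-0.39  0.23 -0.04  1.3   0.    1.34]
shift now-frame [ 0.05 -0.16  8.36] shift target-frame [ 0.05 -0.15  8.36] turn [ 0.01  0.   -0.04]
```

```bash
python3 -m handwheel '[{"dx":0.05,"dy":-0.15,"dz":1,"ax":0,"ay":0,"az":0},{"dx":0,"dy":0,"dz":1,"ax":0,"ay":0,"az":0},{"dx":0,"dy":0,"dz":1,"ax":0,"ay":0,"az":0},{"dx":0,"dy":0,"dz":1,"ax":0,"ay":0,"az":0},{"dx":0,"dy":0,"dz":1,"ax":0,"ay":0,"az":0},{"dx":0,"dy":0,"dz":1,"ax":0,"ay":0,"az":0},{"dx":0,"dy":0,"dz":1,"ax":0,"ay":0,"az":0},{"dx":0,"dy":0,"dz":0.7,"ax":0,"ay":0,"az":0},{"dx":0,"dy":0,"dz":0.6,"ax":0,"ay":0,"az":0},{"dx":0,"dy":0,"dz":0,"ax":0,"ay":0,"az":0},{"dx":0,"dy":0,"dz":0,"ax":0,"ay":0,"az":0}]'
python3 -m handwheel '[{"dx":0,"dy":0,"dz":0,"ax":0,"ay":0,"az":0},{"dx":0,"dy":0,"dz":0,"ax":0,"ay":0,"az":0},{"dx":0,"dy":0,"dz":0,"ax":0,"ay":0,"az":0},{"dx":0,"dy":0,"dz":0,"ax":0,"ay":0,"az":0},{"dx":0,"dy":0,"dz":0,"ax":0,"ay":0,"az":0},{"dx":0,"dy":0,"dz":0,"ax":0,"ay":0,"az":0},{"dx":0,"dy":0,"dz":0,"ax":0,"ay":0,"az":0},{"dx":0,"dy":0,"dz":0,"ax":0,"ay":0,"az":0},{"dx":0,"dy":0,"dz":0,"ax":0,"ay":0,"az":0},{"dx":0,"dy":0,"dz":0,"ax":0,"ay":0,"az":0}]' -1
python3 -m handwheel '[{"dx":0,"dy":0,"dz":-0.5,"ax":0,"ay":0,"az":0},{"dx":0,"dy":0,"dz":-1,"ax":0,"ay":0,"az":0},{"dx":0,"dy":0,"dz":-1,"ax":0,"ay":0,"az":0},{"dx":0,"dy":0,"dz":-1,"ax":0,"ay":0,"az":0},{"dx":0,"dy":0,"dz":-1,"ax":0,"ay":0,"az":0},{"dx":0,"dy":0,"dz":-1,"ax":0,"ay":0,"az":0},{"dx":0,"dy":0,"dz":-1,"ax":0,"ay":0,"az":0},{"dx":0,"dy":0,"dz":0,"ax":0,"ay":0,"az":0}]'
python3 go.py .497 .0867 .19 -.154
python3 - <<'E'
from h import *
s=bot.camera("scene");save(s,"s4.png")
E
```

```text
clock: 15.15
eef_pos: [0.4517, -0.1866, 0.0312]
tool_rot: [0.76, 0.65, 0.0, 0.0]
ft_force: [-0.4, 0.3, -0.7]
grip_width: 0.0854
clock: 16.15
eef_pos: [0.4519, -0.1867, 0.0314]
tool_rot: [0.76, 0.65, 0.0, 0.001]
ft_force: [-1.9, -0.3, 5.6]
grip_width: 0.026
clock: 16.95
eef_pos: [0.4534, -0.1873, 0.1964]
tool_rot: [0.76, 0.65, 0.002, 0.003]
ft_force: [0.3, -1.1, 0.3]
grip_width: 0.026
t 16.95 pos [ 0.4534 -0.1873  0.1964] grip 0.026 F [ 0.3 -1.1  0.3] j [-0.39  0.25 -0.13  1.19  0.    1.33]
shift now-frame [11.1   0.02  0.24] shift target-frame [11.1   0.04  0.26] turn [ 0.04  0.01 -0.01]
```

View pics/s4.png

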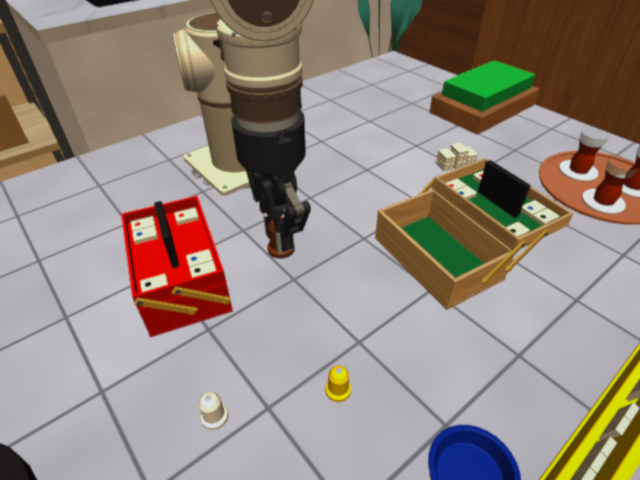

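```bash
python3 -m handwheel '[{"dx":1,"dy":0,"dz":0,"ax":0,"ay":0,"az":0},{"dx":1,"dy":0,"dz":0,"ax":0,"ay":0,"az":0},{"dx":1,"dy":0,"dz":0,"ax":0,"ay":0,"az":0},{"dx":1,"dy":0,"dz":0,"ax":0,"ay":0,"az":0},{"dx":1,"dy":0,"dz":0,"ax":0,"ay":0,"az":0},{"dx":1,"dy":0,"dz":0,"ax":0,"ay":0,"az":0},{"dx":1,"dy":0,"dz":0,"ax":0,"ay":0,"az":0},{"dx":1,"dy":0,"dz":0,"ax":0,"ay":0,"az":0},{"dx":1,"dy":0,"dz":0,"ax":0,"ay":0,"az":0},{"dx":1,"dy":0,"dz":0,"ax":0,"ay":0,"az":0},{"dx":1,"dy":0,"dz":0,"ax":0,"ay":0,"az":0},{"dx":0.1,"dy":0,"dz":0,"ax":0,"ay":0,"az":0}]'
python3 go.py .497 .0867 .041 -.154
```

```text
clock: 18.2
eef_pos: [0.4937, 0.0898, 0.1912]
tool_rot: [0.759, 0.651, -0.001, -0.001]
ft_force: [-0.3, -0.0, 0.1]
grip_width: 0.0264
t 18.2 pos [0.4937 0.0898 0.1912] grip 0.0264 F [-0.3 -0.   0.1] j [ 0.18  0.28 -0.1   1.19  0.    1.9 ]
shift now-frame [-0.1   0.17  6.01] shift target-frame [-0.1   0.15  6.01] turn [-0.02  0.    0.01]
```

```bash
python3 -m handwheel '[{"dx":-0.1,"dy":0.15,"dz":0.6,"ax":0,"ay":0,"az":0},{"dx":0,"dy":0,"dz":0.6,"ax":0,"ay":0,"az":0},{"dx":0,"dy":0,"dz":0.6,"ax":0,"ay":0,"az":0},{"dx":0,"dy":0,"dz":0.6,"ax":0,"ay":0,"az":0},{"dx":0,"dy":0,"dz":0.6,"ax":0,"ay":0,"az":0},{"dx":0,"dy":0,"dz":0.6,"ax":0,"ay":0,"az":0},{"dx":0,"dy":0,"dz":0.6,"ax":0,"ay":0,"az":0},{"dx":0,"dy":0,"dz":0.6,"ax":0,"ay":0,"az":0},{"dx":0,"dy":0,"dz":0.6,"ax":0,"ay":0,"az":0},{"dx":0,"dy":0,"dz":0.5,"ax":0,"ay":0,"az":0},{"dx":0,"dy":0,"dz":0,"ax":0,"ay":0,"az":0}]'
python3 go.py .497 .0867 .041 -.154
python3 -m handwheel '[{"dx":0,"dy":0,"dz":0,"ax":0,"ay":0,"az":0},{"dx":0,"dy":0,"dz":0,"ax":0,"ay":0,"az":0},{"dx":0,"dy":0,"dz":0,"ax":0,"ay":0,"az":0},{"dx":0,"dy":0,"dz":0,"ax":0,"ay":0,"az":0},{"dx":0,"dy":0,"dz":0,"ax":0,"ay":0,"az":0},{"dx":0,"dy":0,"dz":0,"ax":0,"ay":0,"az":0},{"dx":0,"dy":0,"dz":0,"ax":0,"ay":0,"az":0}]' 1
python3 -m handwheel '[{"dx":0,"dy":0,"dz":-0.5,"ax":0,"ay":0,"az":0},{"dx":0,"dy":0,"dz":-1,"ax":0,"ay":0,"az":0},{"dx":0,"dy":0,"dz":-1,"ax":0,"ay":0,"az":0},{"dx":0,"dy":0,"dz":-1,"ax":0,"ay":0,"az":0},{"dx":0,"dy":0,"dz":-1,"ax":0,"ay":0,"az":0},{"dx":0,"dy":0,"dz":-1,"ax":0,"ay":0,"az":0},{"dx":0,"dy":0,"dz":-1,"ax":0,"ay":0,"az":0},{"dx":0,"dy":0,"dz":-1,"ax":0,"ay":0,"az":0},{"dx":0,"dy":0,"dz":-0.5,"ax":0,"ay":0,"az":0}]'
python3 - <<'E'
from h import *
s=bot.camera("scene");save(s,"s5.png")
E
python3 go.py .521 .2317 .24 1.417
```

```text
clock: 19.3
eef_pos: [0.4949, 0.0834, 0.0428]
tool_rot: [0.76, 0.65, -0.003, -0.001]
ft_force: [-0.3, 0.5, -0.2]
grip_width: 0.0262
t 19.3 pos [0.4949 0.0834 0.0428] grip 0.0262 F [-0.3  0.5 -0.2] j [ 0.17  0.44 -0.3   0.84 -0.    1.89]
shift now-frame [0.14 0.06 0.07] shift target-frame [0.14 0.06 0.07] turn [-0.04  0.02 -0.01]
clock: 20.0
eef_pos: [0.4977, 0.0847, 0.0457]
tool_rot: [0.76, 0.65, 0.0, 0.0]
ft_force: [0.3, 0.3, 0.1]
grip_width: 0.0854
clock: 20.9
eef_pos: [0.4985, 0.0848, 0.2481]
tool_rot: [0.76, 0.65, 0.002, 0.001]
ft_force: [0.0, 1.1, -0.1]
grip_width: 0.0851
t 20.95 pos [0.4992 0.0849 0.2495] grip 0.0853 F [ 0.5 -1.1  1.5] j [ 0.17  0.25  0.01  1.33 -0.    1.89]
shift now-frame [ 5.94 -0.05  0.39] shift target-frame [0.04 5.94 0.38] turn [  0.04   0.02 -10.48]
```

View pics/s5.png

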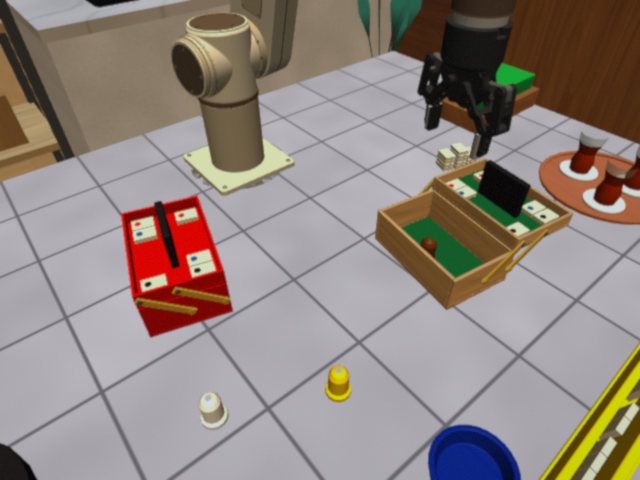

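The marker stands in the compartment (428, 243) and the tray is still open. I'll go back to the handle.

```bash
python3 -m handwheel '[{"dx":1,"dy":0,"dz":0,"ax":0,"ay":0,"az":0},{"dx":1,"dy":0,"dz":0,"ax":0,"ay":0,"az":0},{"dx":1,"dy":0,"dz":0,"ax":0,"ay":0,"az":0},{"dx":1,"dy":0,"dz":0,"ax":0,"ay":0,"az":0},{"dx":1,"dy":0,"dz":0,"ax":0,"ay":0,"az":0},{"dx":0.94,"dy":0,"dz":0,"ax":0,"ay":0,"az":0}]'
python3 -m handwheel '[{"dx":0,"dy":0,"dz":0,"ax":0,"ay":0,"az":-1},{"dx":0,"dy":0,"dz":0,"ax":0,"ay":0,"az":-1},{"dx":0,"dy":0,"dz":0,"ax":0,"ay":0,"az":-1},{"dx":0,"dy":0,"dz":0,"ax":0,"ay":0,"az":-1},{"dx":0,"dy":0,"dz":0,"ax":0,"ay":0,"az":-1},{"dx":0,"dy":0,"dz":0,"ax":0,"ay":0,"az":-1},{"dx":0,"dy":0,"dz":0,"ax":0,"ay":0,"az":-1},{"dx":0,"dy":0,"dz":0,"ax":0,"ay":0,"az":-1},{"dx":0,"dy":0,"dz":0,"ax":0,"ay":0,"az":-1},{"dx":0,"dy":0,"dz":0,"ax":0,"ay":0,"az":-1},{"dx":0,"dy":0,"dz":0,"ax":0,"ay":0,"az":-0.47},{"dx":0,"dy":0,"dz":0,"ax":0,"ay":0,"az":0}]'
python3 go.py .5199 .2323 .126 1.417
```

```text
clock: 21.55
eef_pos: [0.5205, 0.2323, 0.2447]
tool_rot: [0.76, 0.65, -0.001, -0.0]
ft_force: [0.8, -0.3, -0.2]
grip_width: 0.0851
clock: 22.75
eef_pos: [0.5204, 0.2312, 0.2448]
tool_rot: [0.078, 0.997, -0.0, -0.001]
ft_force: [0.4, 0.2, 0.2]
grip_width: 0.0854
t 22.75 pos [0.5204 0.2312 0.2448] grip 0.0854 F [0.4 0.2 0.2] j [ 0.42  0.38  0.19  1.38 -0.    0.57]
shift now-frame [0.02 0.04 4.75] shift target-frame [0.03 0.04 4.75] turn [-0.   -0.01 -0.01]
```

```bash
python3 -m handwheel '[{"dx":0,"dy":0.04,"dz":1,"ax":0,"ay":0,"az":0},{"dx":0,"dy":0,"dz":1,"ax":0,"ay":0,"az":0},{"dx":0,"dy":0,"dz":1,"ax":0,"ay":0,"az":0},{"dx":0,"dy":0,"dz":1,"ax":0,"ay":0,"az":0},{"dx":0,"dy":0,"dz":0.75,"ax":0,"ay":0,"az":0},{"dx":0,"dy":0,"dz":0,"ax":0,"ay":0,"az":0},{"dx":0,"dy":0,"dz":0,"ax":0,"ay":0,"az":0}]'
python3 -m handwheel '[{"dx":0,"dy":0,"dz":0,"ax":0,"ay":0,"az":0},{"dx":0,"dy":0,"dz":0,"ax":0,"ay":0,"az":0},{"dx":0,"dy":0,"dz":0,"ax":0,"ay":0,"az":0},{"dx":0,"dy":0,"dz":0,"ax":0,"ay":0,"az":0},{"dx":0,"dy":0,"dz":0,"ax":0,"ay":0,"az":0},{"dx":0,"dy":0,"dz":0,"ax":0,"ay":0,"az":0},{"dx":0,"dy":0,"dz":0,"ax":0,"ay":0,"az":0},{"dx":0,"dy":0,"dz":0,"ax":0,"ay":0,"az":0},{"dx":0,"dy":0,"dz":0,"ax":0,"ay":0,"az":0},{"dx":0,"dy":0,"dz":0,"ax":0,"ay":0,"az":0},{"dx":0,"dy":0,"dz":0,"ax":0,"ay":0,"az":0}]' -1
python3 go.py .5199 .2323 .126 1.417
```

```text
clock: 23.45
eef_pos: [0.5206, 0.2322, 0.1267]
tool_rot: [0.078, 0.997, -0.0, -0.0]
ft_force: [-0.4, -0.3, 0.9]
grip_width: 0.0852
clock: 24.55
eef_pos: [0.521, 0.2322, 0.1273]
tool_rot: [0.078, 0.997, -0.0, 0.0]
ft_force: [-1.7, -1.8, 5.7]
grip_width: 0.0111
t 24.55 pos [0.521  0.2322 0.1273] grip 0.0111 F [-1.7 -1.8  5.7] j [ 0.42  0.46 -0.01  1.1  -0.    0.58]
shift now-frame [ 0.04 -0.    0.05] shift target-frame [ 0.04 -0.    0.05] turn [-0.    0.   -0.02]
```

Handle gripped again, well centred. Swinging back along the same arc.

```bash
python3 -m handwheel '[{"dx":0,"dy":-0.156,"dz":-0.18,"ax":0,"ay":0,"az":0},{"dx":0,"dy":-0.169,"dz":-0.168,"ax":0,"ay":0,"az":0},{"dx":0,"dy":-0.181,"dz":-0.155,"ax":0,"ay":0,"az":0},{"dx":0,"dy":-0.193,"dz":-0.141,"ax":0,"ay":0,"az":0},{"dx":0,"dy":-0.202,"dz":-0.126,"ax":0,"ay":0,"az":0},{"dx":0,"dy":-0.211,"dz":-0.111,"ax":0,"ay":0,"az":0},{"dx":0,"dy":-0.219,"dz":-0.095,"ax":0,"ay":0,"az":0},{"dx":0,"dy":-0.225,"dz":-0.078,"ax":0,"ay":0,"az":0}]'
python3 -m handwheel '[{"dx":0,"dy":-0.231,"dz":-0.061,"ax":0,"ay":0,"az":0},{"dx":0,"dy":-0.235,"dz":-0.044,"ax":0,"ay":0,"az":0},{"dx":0,"dy":-0.237,"dz":-0.026,"ax":0,"ay":0,"az":0},{"dx":0,"dy":-0.238,"dz":-0.008,"ax":0,"ay":0,"az":0},{"dx":0,"dy":-0.238,"dz":0.009,"ax":0,"ay":0,"az":0},{"dx":0,"dy":-0.237,"dz":0.027,"ax":0,"ay":0,"az":0},{"dx":0,"dy":-0.234,"dz":0.045,"ax":0,"ay":0,"az":0},{"dx":0,"dy":-0.23,"dz":0.062,"ax":0,"ay":0,"az":0}]'
python3 -m handwheel '[{"dx":0,"dy":-0.225,"dz":0.079,"ax":0,"ay":0,"az":0},{"dx":0,"dy":-0.219,"dz":0.096,"ax":0,"ay":0,"az":0},{"dx":0,"dy":-0.211,"dz":0.112,"ax":0,"ay":0,"az":0},{"dx":0,"dy":-0.202,"dz":0.127,"ax":0,"ay":0,"az":0},{"dx":0,"dy":-0.192,"dz":0.142,"ax":0,"ay":0,"az":0},{"dx":0,"dy":-0.181,"dz":0.156,"ax":0,"ay":0,"az":0},{"dx":0,"dy":-0.169,"dz":0.169,"ax":0,"ay":0,"az":0},{"dx":0,"dy":-0.156,"dz":0.181,"ax":0,"ay":0,"az":0},{"dx":0,"dy":0,"dz":0,"ax":0,"ay":0,"az":0},{"dx":0,"dy":0,"dz":0,"ax":0,"ay":0,"az":0}]'
python3 go.py .5003 .1086 .126 1.417
```

```text
clock: 25.35
eef_pos: [0.5147, 0.1936, 0.1539]
tool_rot: [0.078, 0.997, 0.0, 0.0]
ft_force: [-0.0, 3.7, 1.5]
grip_width: 0.0112
clock: 26.15
eef_pos: [0.5071, 0.1459, 0.1534]
tool_rot: [0.078, 0.997, -0.001, -0.0]
ft_force: [-1.1, -1.0, 4.1]
grip_width: 0.0113
clock: 27.15
eef_pos: [0.5012, 0.1087, 0.1272]
tool_rot: [0.078, 0.997, -0.0, -0.0]
ft_force: [-4.0, -2.2, 9.8]
grip_width: 0.0113
t 27.15 pos [0.5012 0.1087 0.1272] grip 0.0113 F [-4.  -2.2  9.8] j [ 0.21  0.35 -0.17  1.04 -0.    0.37]
shift now-frame [ 0.03 -0.01  0.05] shift target-frame [ 0.03 -0.01  0.05] turn [-0.   -0.   -0.01]
```

Back where the fin was gripped when shut; release, wait a bit, retreat, look.

```bash
python3 -m handwheel '[{"dx":0,"dy":0,"dz":0,"ax":0,"ay":0,"az":0},{"dx":0,"dy":0,"dz":0,"ax":0,"ay":0,"az":0},{"dx":0,"dy":0,"dz":0,"ax":0,"ay":0,"az":0},{"dx":0,"dy":0,"dz":0,"ax":0,"ay":0,"az":0},{"dx":0,"dy":0,"dz":0,"ax":0,"ay":0,"az":0},{"dx":0,"dy":0,"dz":0,"ax":0,"ay":0,"az":0},{"dx":0,"dy":0,"dz":0,"ax":0,"ay":0,"az":0},{"dx":0,"dy":0,"dz":0,"ax":0,"ay":0,"az":0}]' 1
python3 -m handwheel '[{"dx":0,"dy":0,"dz":-0.5,"ax":0,"ay":0,"az":0},{"dx":0,"dy":0,"dz":-1,"ax":0,"ay":0,"az":0},{"dx":0,"dy":0,"dz":-1,"ax":0,"ay":0,"az":0},{"dx":0,"dy":0,"dz":-1,"ax":0,"ay":0,"az":0},{"dx":0,"dy":0,"dz":-1,"ax":0,"ay":0,"az":0},{"dx":0,"dy":0,"dz":-0.5,"ax":0,"ay":0,"az":0},{"dx":0,"dy":-1,"dz":0,"ax":0,"ay":0,"az":0},{"dx":0,"dy":-1,"dz":0,"ax":0,"ay":0,"az":0},{"dx":0,"dy":-1,"dz":0,"ax":0,"ay":0,"az":0},{"dx":0,"dy":-1,"dz":0,"ax":0,"ay":0,"az":0},{"dx":0,"dy":-1,"dz":0,"ax":0,"ay":0,"az":0},{"dx":0,"dy":-1,"dz":0,"ax":0,"ay":0,"az":0}]'
python3 -m handwheel '[{"dx":0,"dy":-1,"dz":0,"ax":0,"ay":0,"az":0},{"dx":0,"dy":-1,"dz":0,"ax":0,"ay":0,"az":0},{"dx":0,"dy":-1,"dz":0,"ax":0,"ay":0,"az":0},{"dx":0,"dy":-1,"dz":0,"ax":0,"ay":0,"az":0},{"dx":0,"dy":0,"dz":0,"ax":0,"ay":0,"az":0},{"dx":0,"dy":0,"dz":0,"ax":0,"ay":0,"az":0},{"dx":0,"dy":0,"dz":0,"ax":0,"ay":0,"az":0},{"dx":0,"dy":0,"dz":0,"ax":0,"ay":0,"az":0},{"dx":0,"dy":0,"dz":0,"ax":0,"ay":0,"az":0},{"dx":0,"dy":0,"dz":0,"ax":0,"ay":0,"az":0}]'
python3 - <<'E'
from h import *
p=bot.camera("top");s=bot.camera("scene")
a=cv2.imread("pics/top0.png")[...,::-1];b=cv2.imread("pics/scene0.png")[...,::-1]
f=lambda i:cv2.resize(i[100:260,120:260],(280,320)); g=lambda i:cv2.resize(i[170:310,370:530],(480,420))
top=np.hstack([f(a),f(p["img"])]);
d=np.abs(a[110:260,125:250].astype(int)-p["img"][110:260,125:250]).mean((0,1));e=np.abs(b[175:310,370:525].astype(int)-s["img"][175:310,370:525]).mean((0,1));print(d,e)
save(s,"s6.png");save(p,"t6.png");cv2.imwrite("pics/cmp.png",top[...,::-1])
E
```

```text
clock: 27.95
eef_pos: [0.5015, 0.1091, 0.1265]
tool_rot: [0.078, 0.997, 0.0, 0.0]
ft_force: [0.4, -0.7, 0.4]
grip_width: 0.0857
clock: 29.15
eef_pos: [0.4779, -0.0401, 0.2517]
tool_rot: [0.078, 0.997, 0.0, 0.0]
ft_force: [0.0, 0.2, -0.1]
grip_width: 0.0854
clock: 30.15
eef_pos: [0.4628, -0.1374, 0.2516]
tool_rot: [0.077, 0.997, 0.0, 0.0]
ft_force: [0.2, 0.1, -0.5]
grip_width: 0.0856
[ 9.57098667 10.22768     9.74250667] [10.9688411  10.2702509   9.11058542]
```

View pics/s6.png

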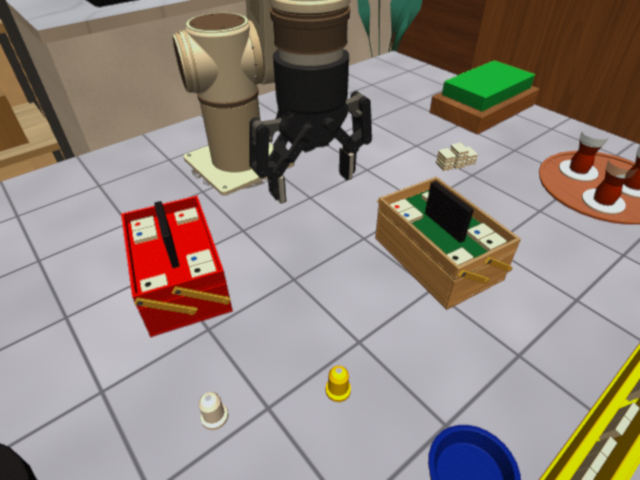

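View pics/cmp.png

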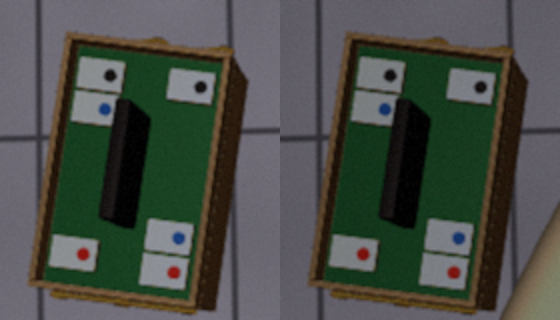

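Run:
```python
import cv2,numpy as np
for n,m,(a,b,c,d) in(("top0","t6",(115,235,140,235)),("scene0","s6",(180,300,378,520))):
    f=lambda k:np.float32(cv2.imread(f"pics/{k}.png",0)[a:b,c:d])
    print(cv2.phaseCorrelate(f(n),f(m),cv2.createHanningWindow((d-c,b-a),cv2.CV_32F)))
from workcell import bot
print(bot.get_obs()["clock"]);print(bot.job_done())
```

```text
((-0.11110712612931195, 0.07037797328147377), 0.9760158586833212)
((-0.02263958323642612, 0.018081980312658175), 0.9587123454720886)
30.25
the job is handed in; nothing more can be done
None
```

The job is handed in at 30.25 s of the 72 s allowed. I opened the wooden box's tray by its fin along the arc, put the walnut marker in the compartment, swung the tray back shut, let go and moved the arm clear.

- **Marker:** a picture taken before closing showed it standing on the compartment floor. It has been out of sight under the tray since then.
- **Tray:** after closing, both cameras matched their first pictures of the box to within about 0.1 px, so it is back in its starting position. While it was open, it stayed open when I let go.
- **Forces:** the measured forces stayed at about 10 N or less at every reading. The readings come at the end of each move, so a brief peak in between would not show.
- **Other objects:** I did not touch the red box or the yellow and white markers, and they looked unmoved in the last scene picture.
- **Disagreements:**
  - The network's outline centres put the walnut marker about 14 mm apart in the two cameras. Fitting its known shape in both cut that to about 2 mm, and I used that position.
  - The first grip on the fin closed about 3 mm off centre (10 N), and I corrected for it before the swing.

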